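# Load a sample holder under the roller toe of a stage clamp

### The job

Load the aluminium sample holder into the steel stage clamp: lay it flat on the clamp's bed in front of the clamp head with its tongue pointing at the mouth, then slide it along the bed, tongue first under the overhang, until the sprung roller toe rides over the tongue's ridge and drops into the groove behind it. The head can be screwed down anywhere along its slots, so go slowly and by feel: when it stands against the back stop hold a push of about 12 N for half a second to bed it home, never pushing with more than 18 N. Then let go of it, and leave the other things on the bench where they are.

Things in the scene. Friction and masses are not known exactly. Their poses are not given: they have to be found in the camera images.
- holder: Loose plain aluminium sample holder, 92 mm long, 44 wide, 0.2 kg, flat on the bench at the start. Origin on its underside, z up, +x to the tip of its tongue. Plate x -44 to +10 mm, 9 mm thick; narrow tongue x +10 to +48. At the rear an upright grip rib across it: x -42 to -24, y -15 to 15, top z = 40 mm: grip its front and rear faces from above.
- tongue_tip (a point): Tip of the holder's tongue, at holder (48, 0, 0) mm, same axes. Tongue 30 mm wide. Its top from the tip back: 30 degree ramp from z 3.5 mm up to 9 mm, flat ridge at holder x 38.5 to 31.5, then a square step down into a cross groove at x 31.5 to 20 (floor z = 5), then 9 mm high again.
- rib (a point): Centre of the holder's grip rib, at holder (-33, 0, 23) mm, same axes. The rib is 18 mm thick along x, 30 mm wide along y, from z = 9 to 40 mm.
- fixture: Stage clamp of plain steel, fixed. Origin: centre of the underside of its bed, z up, +x is the insertion direction (bed's open end at -x). Bed 220 x 80 mm, top at z = 12 mm. On its far half the clamp head, 53 mm long, 76 wide, top 45 mm above the bench. Its mouth is at x = +40 mm, but the head is screwed down anywhere up to 15 mm nearer or farther: not measured.
- bed_top (a point): Centre of the bed's top face, fixture axes. The head's pocket: cheeks at y = +-16.5 mm with rounded 6 mm lead-in, roof 11 mm above the bed, sprung roller 14 mm and rigid back stop 35.5 mm inside the mouth. Home: tongue tip at the stop (or within 1 mm), so holder origin at x = 27.5 mm plus the head's setting (12.5 to 42.5). Sliding over the ramp takes 5 to 14 N, then less, until the stop.
- toe (a joint): Height of the sprung roller toe above its rest, m, up positive, 0 to 0.008. At 0 the underside of the roller (8 mm diameter) hangs 4 mm above the bed; a spring presses it down with 2 N, plus 0.7 N per mm. About 0.005 while it rides on the ridge, about 0.001 once it has dropped into the groove.
- tape_roll: Loose roll of tape lying flat, 97 mm diameter, 15 mm high, origin at the underside centre; leave alone.
- parts_cup: Loose small metal cup, 57 mm diameter, 24 mm high, origin at the underside centre; leave alone.
- calliper: Loose digital calliper lying flat, 190 mm long along its y, 69 mm wide, 15 mm high, origin at the underside centre; leave alone.
There are look-alikes about, which are no part of the job. Of the things that look like the holder, the larger one is meant.

How it is judged:
On the way, in this order (a step that is already met when the one before it is completed fails the run):
1. the holder lies flat on the bed in front of the head, tongue towards the mouth, not yet under the roller (x of holder in the frame of fixture between -0.095 and 0.01 m and y of holder in the frame of fixture between -0.008 and 0.008 m and z of holder in the frame of fixture between 0.009 and 0.0145 m and angle between holder's own z axis and vertical below 0.08 rad and x of fixture in the frame of holder above 0 m and value of joint toe below 0.0005 m), for 0.1 s.
2. the tongue lifts the roller toe and its ridge passes under it (value of joint toe above 0.004 m), for 0.02 s.
3. with the roller in the groove the holder is pressed against the back stop (at least 15 N in all between holder and clamp, some 8 N of it weight and spring) (value of joint toe between 0.0003 and 0.0018 m and x of holder in the frame of fixture above 0.01 m and contact force between holder and fixture above 15 N), for 0.15 s.
At the end, for the whole second after the job is handed in: The holder rests flat on the bed (height within 2 mm, tilt under 0.04 rad), square in the mouth (within 3.5 mm, 0.12 rad), its origin 10 to 45 mm along the fixture's x, the roller dropped into the groove (toe 0.3 to 1.8 mm), at rest and released (x of holder in the frame of fixture between 0.01 and 0.045 m and y of holder in the frame of fixture between -0.0035 and 0.0035 m and z of holder in the frame of fixture between 0.01 and 0.0135 m and angle between holder's own z axis and vertical below 0.04 rad and angle between the x axis of holder and the x axis of fixture, either way round below 0.12 rad and value of joint toe between 0.0003 and 0.0018 m and linear speed of holder below 0.01 m/s); the robot touches nothing.
It fails at once if while the tongue is under the roller, holder and clamp press on each other with more than 30 N (value of joint toe above 0.0008 m and contact force between holder and fixture above 30 N).
It fails at once if the tape roll is moved by more than 25 mm (distance of tape_roll from where it was at the start of the episode above 0.025 m).
It fails at once if the parts cup is moved by more than 25 mm (distance of parts_cup from where it was at the start of the episode above 0.025 m).
It fails at once if the calliper is moved by more than 25 mm (distance of calliper from where it was at the start of the episode above 0.025 m).
It also fails if it takes over 51 s, if anything falls off the work surface, if the arm or the gripper's body presses on something with over 40 N, if the wrist force passes 120 N, or if a joint passes its speed limit or range.

### The arm

A 6-joint arm with a two-finger parallel gripper is mounted at the origin on the work surface; the furniture and walls round the work are solid. World frame = base frame: x ahead of the robot, y to its left, z up, the work surface at z = 0. Lengths are in m, angles in rad, forces in N, time in s.
With the tool pointing down it reaches from about 0.35 to 0.775 m from the base axis. Payload 7.3 kg.
Tool frame: the origin (TCP) lies at the centre of the arm's flange, where the gripper is bolted on; the fingertips stand 178 mm ahead of it and the grasp point (between the pads) lies 159 mm ahead of it (tip_extent is the distance from the TCP to the fingertips, in m); z points along the fingers, y is the line along which they close (so a half turn about z gives the same grasp; the last joint's range is limited). The gripper opens to 92 mm and grips with 3 to 60 N. Pads are 19 mm wide; open, the fingers measure 130 mm over their backs; the gripper's body (75 mm by 190 mm) begins 47 mm behind the grasp point.
Start: joints at [-1.446, 0.342, 1.524, -0, 1.275, -0.146], TCP at [0.14, -0.506, 0.405] pointing down, gripper open.
Joint ranges: [-2.53, 2.53], [-0.77, 2.02], [0.04, 2.7], [-1, 4.14], [0.28, 2.66], [-3.11, 3.11]. Speed limits (rad/s): [2.57, 2.57, 3.14, 3.14, 3.14, 3.14].

### API

Orientations are given as [roll, pitch, yaw] about the fixed x, y, z axes, in that order (R = Rz(yaw) Ry(pitch) Rx(roll)).
In Python, from cell import * gives the robot as it stands.
- The arm moves only by the tool arm_command, never from a script. Its arguments are lists of equal length, an entry for each row: "xyz": the shift along the world's x, y, z in mm, a list of three; "spin": the turn about the world's z in degrees. In form: {"xyz": [[tx, ty, tz], ...], "spin": [spin, ...]}. A call has 1 to 20 rows; each row shifts and turns the commanded pose from where the row before left it; what a row does not reach is not made up. A row lasts 1/10 s, in which the tool goes at most 50 mm and 8.59 degrees, less where a joint would pass 70% of its speed; a pose out of reach is approached as far as the arm can. A call with a gripper value outside its range is refused whole. "jaw" is the opening, from -1 (shut) to 1 (fully open), set as the call begins (left out, the last holds). The fingers move at their own pace and stop on an object; "squeeze" is the grip in N (left out, the last holds). Time passes only in rows, so rows that do not move let the fingers close. It gives the time, the measured TCP pose, the force, the opening and the grip force at its end, in the units of the state.
- observe(): the state, without advancing time (a new reading comes with each control period).
- read_camera(name): name is "scene" or "side" or "wrist"; returns a dict with "img" (400x640x3 uint8, red, green, blue), "depth" (400x640 float32, m along the optical axis (not along the pixel's ray), 0 where there is no reading), "fx", "fy", "cx", "cy" (pixels), "world_from_camera" (4x4, takes a point from camera to world coordinates). Camera axes: x right, y up, looking along -z (the intrinsics and any distortion apply to the point x, -y, -z); pixel columns grow to the right and rows downward; lengths in m; the calibration is good to about 2 mm. A picture is of the moment at which its call begins.
- hand_in(): hands the job in; it is judged then, once.
The state is a dict: "time": time; "qpos": joint angles; "qvel": joint speeds; "joint_efforts": joint torques, N m; "tool_pos": TCP position; "tool_rot": TCP orientation; "contact_force": force on the tool from outside, world axes, zero at the start; "torque": the same for the moment, N m; "opening": finger opening in m; "grip_force": force on a finger pad.
Only numpy, scipy, OpenCV 4.12 (cv2) and the standard library are available. Lean on these libraries where they do the work, as an engineer would, in place of code of your own. Each camera call takes 0.05 s, during which the arm holds its last target. There are 200 camera calls.

## Working session

There is one attempt and no reset: what is moved stays moved. The work goes in short steps, Python scripts to look and compute and a tool call to move; the robot and the scene stay as the last step left them, time stands still between calls to the robot, and variables do not carry over. Pictures are saved under pics/ and viewed, at most 10 in all, crops included, and the job is handed in when it is done.

Besides the shell and the picture viewer there is one more tool, called after "Call:" by a JSON object that holds its "method" and its "body", one argument or row to a line. arm_command: Moves the arm, as the interface text tells. Its arguments: {"type":"object","properties":{"xyz":{"type":"array","items":{"type":"array","items":{"type":"number"}}},"spin":{"type":"array","items":{"type":"number"}},"jaw":{"type":"number"},"squeeze":{"type":"number"}},"required":["xyz","spin"]}

```bash
mkdir -p pics
cat > h.py <<'E'
from cell import *
import numpy as np, cv2
def grab(n,path=None):
    c=read_camera(n); np.savez(f'{n}.npz',**{k:np.asarray(v) for k,v in c.items()})
    if path: cv2.imwrite(path,c['img'][:,:,::-1])
    return c
def load(n): return dict(np.load(f'{n}.npz'))
def pts(c):
    v,u=np.mgrid[:400,:640]; d=c['depth']
    P=np.stack([(u-c['cx'])/c['fx']*d,-(v-c['cy'])/c['fy']*d,-d],-1)
    T=c['world_from_camera']; W=P@T[:3,:3].T+T[:3,3]; W[d==0]=np.nan
    return W
E
python3 - <<'E'
from h import *
for n in ('scene','side'): c=grab(n,f'pics/{n}0.png'); print(c['world_from_camera'][:3,3],c.keys())
print(observe())
E
```

```text
[-0.27128531 -0.65015224  0.65130792] dict_keys(['img', 'depth', 'fx', 'fy', 'cx', 'cy', 'world_from_camera'])
[0.72242875 0.81855579 0.56255077] dict_keys(['img', 'depth', 'fx', 'fy', 'cx', 'cy', 'world_from_camera'])
{'time': 0.1, 'qpos': array([-1.44597332e+00,  3.42656790e-01,  1.52492210e+00, -5.73931476e-05,
        1.27542055e+00, -1.45989205e-01]), 'qvel': array([ 3.41011481e-04,  4.39388290e-04, -3.62289052e-03, -3.69080305e-05,
       -1.61943721e-04, -1.54429495e-04]), 'joint_efforts': array([ 9.41384315e-04, -4.32006526e+01, -2.44694352e+01,  7.19039887e-02,
        5.26313356e-02, -4.78248592e-05]), 'tool_pos': array([ 0.14044879, -0.5057365 ,  0.40411214]), 'tool_rot': array([-3.14019284e+00, -1.50347163e-04,  2.70828848e-01]), 'contact_force': array([ 0.86770525, -0.48857314, -0.14201688]), 'torque': array([-0.01521085, -0.0058539 ,  0.05948153]), 'grip_force': 0.0, 'opening': 0.09187171012145737}
```

View pics/scene0.png

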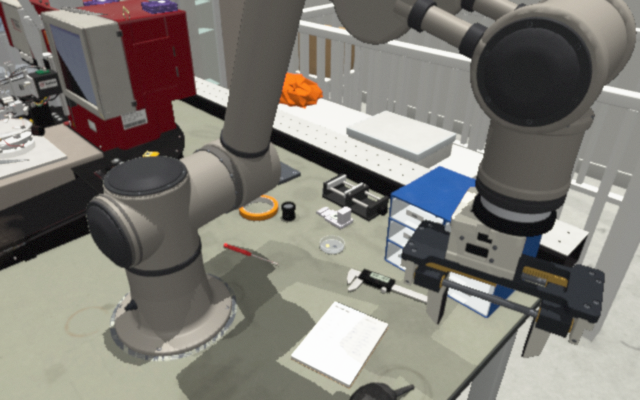

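View pics/side0.png

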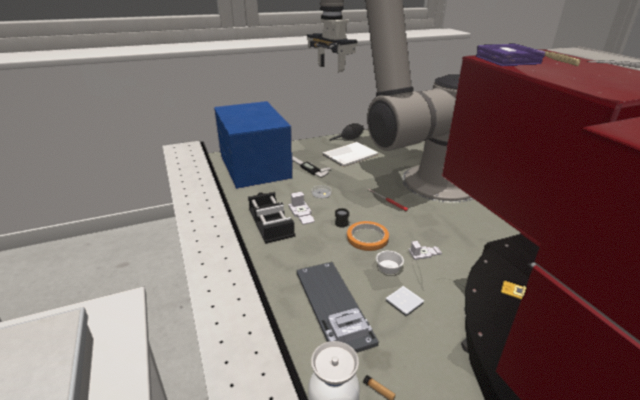

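The side view shows two holder candidates, at about (300,207) and (424,250). The clamp candidates are the dark bed with a head at (335,305) and a black box at (270,215). I'll crop in and measure.

Run:
```python
from h import *
c=load('side'); im=c['img'][:,:,::-1]
cv2.imwrite('pics/crop1.png',cv2.resize(im[180:360,235:455],None,fx=3.3,fy=3.3,interpolation=cv2.INTER_CUBIC))
W=pts(c)
for u,v in [(300,199),(302,213),(308,219),(416,246),(434,252),(320,285),(305,270),(335,268),(350,325),(340,345),(370,340),(345,314),(270,215),(390,257),(368,235)]:
    print(u,v,np.round(W[v,u]*1000))
```

```text
300 199 [433. -18.  29.]
302 213 [443.  22.  12.]
308 219 [436.  47.   8.]
416 246 [269. 264.  31.]
434 252 [221. 270.   4.]
320 285 [499. 278.  13.]
305 270 [511. 227.  14.]
335 268 [451. 244.  13.]
350 325 [497. 406.  33.]
340 345 [567. 511. 136.]
370 340 [473. 434.  16.]
345 314 [495. 383.  35.]
270 215 [524.  17.  24.]
390 257 [326. 255.  11.]
368 235 [324. 153.   0.]
```

View pics/crop1.png

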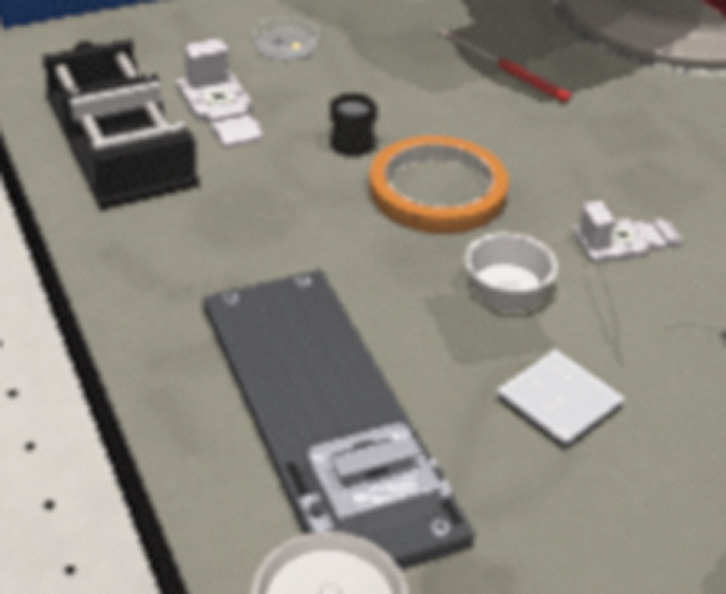

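The crop shows two look-alikes. The one beside the black box (side pixel 300,207) looks larger, and the other is at (424,250). The clamp is the dark bed with a grey head at (350,325). Next I'll measure both candidates and the bed.

```bash
cat >> h.py <<'E'
def cluster(W,lo,hi,zmin,zmax):
    m=(W[...,0]>lo[0])&(W[...,0]<hi[0])&(W[...,1]>lo[1])&(W[...,1]<hi[1])&(W[...,2]>zmin)&(W[...,2]<zmax)
    return m
def rect(W,m):
    n,l,s,_=cv2.connectedComponentsWithStats(m.astype(np.uint8)); k=1+np.argmax(s[1:,4])
    P=(W[l==k]*1000).astype(np.float32); r=cv2.minAreaRect(P[:,:2].copy()); return len(P),P.mean(0).round(1),np.round(r[0],1),np.round(r[1],1),round(r[2],2)
E
python3 - <<'E'
from h import *
W=pts(load('side'))
for nm,lo,hi in (('A',(.38,-.06),(.475,.09)),('B',(.17,.2),(.31,.32))):
    print(nm,'all',rect(W,cluster(W,lo,hi,.004,.05)),'\n rib',rect(W,cluster(W,lo,hi,.02,.05)),'\n ribtop',rect(W,cluster(W,lo,hi,.026 if nm=='B' else .036,.05)))
    print(np.nanmax(W[cluster(W,lo,hi,.004,.06)][:,2]))
print('bed',rect(W,cluster(W,(.4,.18),(.58,.46),.008,.016)))
print('bed<350',rect(W,cluster(W,(.4,.18),(.58,.34),.006,.018)))
m=cluster(W,(.4,.3),(.58,.46),.028,.06);print('head',rect(W,m))
# bed long edges, row by row in y
m=cluster(W,(.4,.18),(.58,.46),.006,.018);P=W[m]*1000
for y in range(190,460,15):
    q=P[abs(P[:,1]-y)<4]; 
    if len(q): print(y,np.round(np.percentile(q[:,0],[1,99]),1),len(q),round(np.median(q[:,2]),1))
E
```

```text
A all (456, array([439.1,   1.8,  16.5], dtype=float32), array([437.6,   9.5]), array([92.9, 45. ]), 89.0) 
 rib (126, array([439.1, -21.7,  33.9], dtype=float32), array([437.9, -25.2]), array([22. , 29.1]), 87.35) 
 ribtop (58, array([438.9, -24.6,  40.4], dtype=float32), array([437.9, -25.2]), array([22. , 29.1]), 87.35)
0.04346040485148117
B all (324, array([249.5, 264.2,  13. ], dtype=float32), array([240.1, 262.3]), array([34.8, 68. ]), 80.37) 
 rib (76, array([265.7, 260.4,  28.1], dtype=float32), array([264.3, 258.2]), array([23. , 13.7]), 78.98) 
 ribtop (55, array([264.9, 259.4,  30.1], dtype=float32), array([264.3, 258.2]), array([23. , 13.7]), 78.98)
0.032232964374038
bed (2251, array([494.4, 298.4,  12.8], dtype=float32), array([491.8, 313.2]), array([190.6,  80.8]), 87.11)
bed<350 (1810, array([492.4, 283.2,  12.8], dtype=float32), array([490.2, 279.7]), array([123.6,  80.9]), 87.25)
head (779, array([498.4, 400.6,  34.7], dtype=float32), array([496.5, 396.1]), array([50.6, 57.3]), 85.61)
220 [450.2 526.5] 61 12.9
235 [448.8 527.8] 108 12.8
250 [450.9 528.3] 106 12.9
265 [450.5 529.2] 119 12.9
280 [451.6 530.3] 115 12.8
295 [452.5 530.9] 124 12.7
310 [452.6 531.3] 139 12.8
325 [454.  532.1] 129 12.8
340 [454.9 533.1] 145 12.8
355 [455.7 534. ] 116 13.0
370 [455.6 534.7] 41 12.8
385 [456.9 535.7] 22 13.2
400 [524.7 536.5] 15 13.1
415 [457.6 528.2] 32 13.9
430 [458.8 506.8] 119 12.9
```

Candidate A measures 93 × 45 mm with its rib top at 40 mm, so it is the holder. B is the smaller one, at 68 × 35 mm. The holder's x axis points at a yaw of about 89°, and the clamp's +x at about 87°. I'll check the path for obstacles and read the yaw more closely.

Run:
```python
from h import *
for n in('side','scene'):
    W=pts(load(n)); m=cluster(W,(.2,-.62),(.7,.12),.006,.6)
    if n=='scene': m&=W[...,2]<.28
    nn,l,s,_=cv2.connectedComponentsWithStats(m.astype(np.uint8))
    for k in range(1,nn):
        if s[k,4]>40: P=W[l==k]*1000; print(n,s[k],P.min(0).round(),P.max(0).round())
W=pts(load('side'))
m=cluster(W,(.38,-.06),(.475,.09),.005,.0135)
P=W[m]*1000
for y in range(-10,60,8):
    q=P[abs(P[:,1]-y)<4]
    if len(q)>3: print(y,q[:,0].min().round(1),q[:,0].max().round(1),np.median(q[:,2]).round(1))
# bed line fit: edges
m=cluster(W,(.4,.18),(.58,.46),.008,.016);P=W[m]*1000
for f in (1,99):
    ys=np.arange(235,375,5);xs=[np.percentile(P[abs(P[:,1]-y)<4][:,0],f) for y in ys];print(np.polyfit(ys,xs,1))
q=P[(P[:,0]>470)&(P[:,0]<510)];print('near end',np.percentile(q[:,1],[0,.5,1]))
# head near face (mouth)
m=cluster(W,(.46,.33),(.53,.46),.02,.06);q=W[m]*1000;print('mouth',np.percentile(q[:,1],[0,2,5,10]),q[:,2].max())
m=cluster(W,(.42,.33),(.56,.46),.042,.06);q=W[m]*1000;print('headtop',len(q),q.min(0),q.max(0))
```

```text
side [ 365    0   45  151 4538] [200. -88. 160.] [255.  99. 487.]
side [ 214  101  117   87 5654] [ 273. -422.    6.] [ 568. -152.  171.]
side [ 175  141   69  108 3880] [ 609. -463.   37.] [700. 120.  53.]
side [323 149  27  17 217] [ 200. -315.    6.] [ 253. -196.   14.]
side [312 185  20  13 101] [325. -96.   6.] [381. -38.  15.]
side [ 248  191   48   52 1563] [486. -84.   6.] [560.  98.  49.]
side [289 192  25  31 425] [415. -37.   6.] [460.  56.  43.]
side [335 208  15  19 232] [344.  69.   6.] [381. 107.  39.]
scene [260 141  21  55 699] [200. -42. 175.] [245. -10. 280.]
scene [ 318  152  158  118 8005] [ 386. -316.    6.] [700. 120. 170.]
scene [281 201  15  18 229] [345.  67.   6.] [380. 102.  38.]
scene [261 207  17  12  74] [306. 110.   6.] [358. 120.  18.]
scene [ 522  228   60   37 1265] [ 480. -460.   18.] [ 700. -395.  142.]
scene [320 235  25  18 137] [326. -98.   6.] [382. -41.  14.]
scene [347 268  81  35 810] [ 271. -320.    6.] [ 363. -156.   17.]
scene [449 272  66  27 567] [ 370. -420.    6.] [ 501. -331.   92.]
scene [448 288  52  29 542] [ 387. -420.    6.] [ 440. -335.   39.]
scene [ 327  302   61   44 1074] [ 200. -318.    6.] [ 254. -199.   12.]
-10 414.8 458.2 10.5
-2 418.6 459.9 11.0
6 415.2 458.9 10.7
14 415.7 458.8 9.9
22 422.5 452.7 9.5
30 426.4 452.7 7.2
38 423.5 452.3 9.6
46 422.8 453.6 8.4
54 424.6 451.1 6.2
[4.55040633e-02 4.39100586e+02]
[5.25527418e-02 5.15076571e+02]
near end [217.05535131 220.13373121 221.10060938]
mouth [370.875077   373.65977817 375.71894456 379.01177391] 47.98010960456411
headtop 174 [474.72424985 392.02552505  42.32156757] [518.79087572 407.01480759  47.9801096 ]
```

Call:
{"method": "arm_command", "body": {
  "xyz": [
    [0,0,10],
    [0,0,10]
  ],
  "spin": [0,0],
  "jaw": 0.3,
  "squeeze": 40
}}

```text
time: 0.3
tool_pos: [0.1405, -0.5059, 0.4253]
tool_rot: [-3.141, -0.0, 0.271]
contact_force: [0.1, 0.1, 0.1]
opening: 0.08
grip_force: 0.0
```

Call:
{"method": "arm_command", "body": {
  "xyz": [
    [20,32,0],
    [20,32,0],
    [20,32,0],
    [20,32,0],
    [20,32,0],
    [20,32,0],
    [20,32,0],
    [20,32,0],
    [20,32,-10],
    [20,32,-15],
    [20,32,-20],
    [20,32,-20],
    [20,32,-20],
    [20,32,-20],
    [17,33,-20],
    [0,0,0],
    [0,0,0]
  ],
  "spin": [-2,-2,-2,-2,-2,-2,-2,-2,-0.5,0,0,0,0,0,0,0,0]
}}

```text
time: 2.0
tool_pos: [0.4378, -0.0244, 0.3001]
tool_rot: [3.141, 0.0, -0.015]
contact_force: [-0.1, 0.1, 0.2]
opening: 0.0598
grip_force: 0.0
```

Run:
```python
from h import *
c=grab('wrist','pics/w1.png'); W=pts(c); print(observe()['tool_pos'],observe()['tool_rot'])
lo,hi=(.38,-.07),(.475,.09)
print('all',rect(W,cluster(W,lo,hi,.004,.05)),'\n ribtop',rect(W,cluster(W,lo,hi,.034,.05)),'\nplate',rect(W,cluster(W,lo,hi,.006,.012)))
```

```text
[ 0.43768474 -0.02512333  0.30051142] [ 3.14096938e+00 -9.03886409e-04 -1.64038719e-02]
all (3974, array([442.3,   2.7,  15.7], dtype=float32), array([440. ,   7.9]), array([92. , 44.3]), 89.56) 
 ribtop (774, array([440.6, -27.1,  40.5], dtype=float32), array([439.7, -27. ]), array([17.9, 30. ]), 89.5) 
plate (2698, array([442.1,   8.9,   9.6], dtype=float32), array([440. ,   7.2]), array([90.6, 44.3]), 89.56)
```

View pics/w1.png

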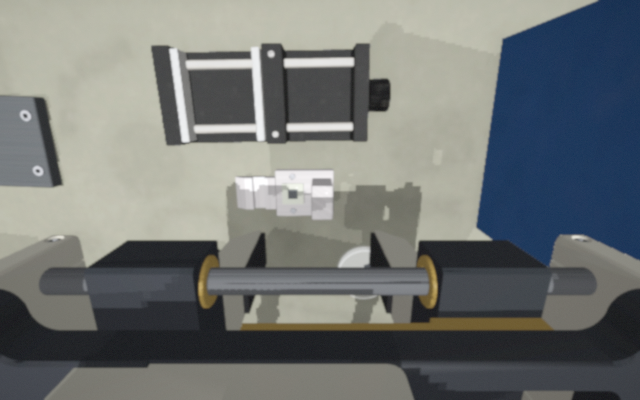

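The wrist view shows the holder at about (285,193) with its tongue to the left (+y). The jaws will straddle its rib. Descending and gripping.

Call:
{"method": "arm_command", "body": {
  "xyz": [
    [2,-1.5,-20],
    [0,0,-20],
    [0,0,-20],
    [0,0,-20],
    [0,0,-15],
    [0,0,-10],
    [0,0,-5],
    [0,0,0],
    [0,0,0]
  ],
  "spin": [0.5,0,0,0,0,0,0,0,0]
}}

```text
time: 2.95
tool_pos: [0.4397, -0.0267, 0.1904]
tool_rot: [3.141, -0.001, -0.009]
contact_force: [0.6, 0.6, -1.1]
opening: 0.0595
grip_force: 0.0
```

Call:
{"method": "arm_command", "body": {
  "xyz": [
    [0,0,0],
    [0,0,0],
    [0,0,0],
    [0,0,0],
    [0,0,0],
    [0,0,0],
    [0,0,0],
    [0,0,0]
  ],
  "spin": [0,0,0,0,0,0,0,0],
  "jaw": -1,
  "squeeze": 40
}}

```text
time: 3.75
tool_pos: [0.4395, -0.0264, 0.1898]
tool_rot: [3.141, -0.0, -0.008]
contact_force: [-0.3, -0.9, 1.0]
opening: 0.0179
grip_force: 40.0
```

Call:
{"method": "arm_command", "body": {
  "xyz": [
    [0,0,10],
    [0,0,20],
    [0,0,25],
    [0,0,25],
    [5,30,10],
    [6,35,0],
    [6,35,0],
    [6,35,0],
    [6,35,0],
    [6,35,0],
    [6,35,0],
    [5,20,0],
    [3.5,11,0],
    [0,0,0],
    [0,0,0],
    [0,0,0]
  ],
  "spin": [0,0,0,0,-0.5,-0.6,-0.6,-0.6,0,0,0,0,0,0,0,0]
}}

```text
time: 5.35
tool_pos: [0.4888, 0.2435, 0.2797]
tool_rot: [3.141, 0.001, -0.05]
contact_force: [0.0, -0.3, -1.6]
opening: 0.0177
grip_force: 40.0
```

Run:
```python
from h import *
c=grab('wrist','pics/w2.png'); W=pts(c); o=observe();print(o['tool_pos'],o['tool_rot'],o['contact_force'])
m=cluster(W,(.4,.18),(.58,.5),.008,.016);P=W[m]*1000
print(len(P),P.min(0),P.max(0),np.median(P[:,2]))
for f in (1,99):
    ys=np.arange(230,365,5);xs=[(np.percentile(P[abs(P[:,1]-y)<3][:,0],f) if (abs(P[:,1]-y)<3).sum()>20 else np.nan) for y in ys];print(np.round(xs,1))
q=P[(P[:,0]>500)];print('near end',np.percentile(q[:,1],[0,.5,1]))
m=cluster(W,(.42,.33),(.56,.46),.03,.06);q=W[m]*1000
for x in range(460,535,10):
    r=q[abs(q[:,0]-x)<4]
    if len(r): print('head',x,r[:,1].min().round(1),r[:,1].max().round(1),r[:,2].max().round(1))
print('head',rect(W,m))
m=cluster(W,(.4,.15),(.58,.37),.07,.16);print('held',rect(W,m))
m=cluster(W,(.4,.15),(.58,.37),.125,.16);print('ribtop',rect(W,m))
c=grab('side','pics/s2.png')
```

```text
[0.48890173 0.24355105 0.27981164] [ 3.14113592e+00  4.51388604e-04 -4.99375230e-02] [-0.80193467  0.11718441 -1.65062111]
12774 [457.27111928 216.93021541   8.01009428] [573.7659621  499.97549131  15.99914995] 12.871676358421222
[463.8 485.7 486.  486.5 486.5 486.6 486.9 487.2 487.6 487.8 488.  488.4
 488.6 488.8 489.  489.1 481.2 480.6 481.1 481.2 481.  481.4 482.  482.1
 482.5 482.6 483. ]
[529.6 529.8 530.  530.2 530.5 530.9 531.  531.4 531.5 531.9 532.3 532.4
 532.7 532.8 533.2 533.4 533.6 533.7 534.2 534.4 534.5 534.9 535.  535.2
 535.5 535.9 536.2]
near end [216.93021541 218.26346614 219.26480874]
head 470 373.2 420.0 33.8
head 480 372.1 420.8 46.6
head 490 372.1 420.9 46.2
head 500 371.2 420.4 46.7
head 510 370.7 420.1 46.8
head 520 370.2 419.0 46.3
head 530 390.2 418.9 33.9
head (4005, array([500.3, 393. ,  35.7], dtype=float32), array([498.2, 396. ]), array([49.4, 57.1]), 86.85)
held (6713, array([502.3, 264.9, 109.1], dtype=float32), array([501.7, 272.6]), array([ 23.4, 106.8]), 2.5)
ribtop (1579, array([498.9, 243.7, 131.6], dtype=float32), array([497.9, 243.8]), array([33.8, 12.8]), 85.93)
```

View pics/w2.png

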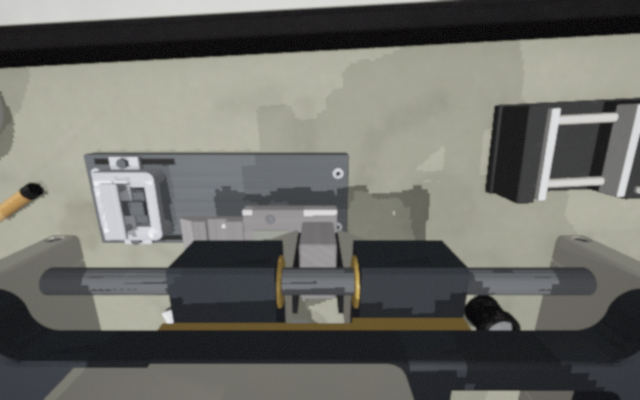

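The wrist view shows the holder held straight over the bed at about (260,225), tongue towards the mouth, with the head at (130,200). It needs about +1.4 mm in x to centre, and the yaw already agrees with the bed at 87.1°. Lowering it now.

Call:
{"method": "arm_command", "body": {
  "xyz": [
    [1.4,0,-20],
    [0,0,-20],
    [0,0,-20],
    [0,0,-10],
    [0,0,-4],
    [0,0,-1],
    [0,0,0],
    [0,0,0]
  ],
  "spin": [0,0,0,0,0,0,0,0]
}}

```text
time: 6.25
tool_pos: [0.4907, 0.2447, 0.2056]
tool_rot: [-3.141, -0.001, -0.049]
contact_force: [0.2, 0.5, -1.4]
opening: 0.0176
grip_force: 40.0
```

Call:
{"method": "arm_command", "body": {
  "xyz": [
    [0,0,-0.5],
    [0,0,-0.5],
    [0,0,-0.5],
    [0,0,0]
  ],
  "spin": [0,0,0,0]
}}

```text
time: 6.65
tool_pos: [0.4903, 0.2447, 0.2033]
tool_rot: [3.142, -0.0, -0.049]
contact_force: [0.1, 0.0, -1.6]
opening: 0.0174
grip_force: 40.0
```

Call:
{"method": "arm_command", "body": {
  "xyz": [
    [0,0,-0.5],
    [0,0,-0.5],
    [0,0,-0.3],
    [0,0,0]
  ],
  "spin": [0,0,0,0]
}}

```text
time: 7.05
tool_pos: [0.4903, 0.2446, 0.2018]
tool_rot: [3.141, 0.0, -0.049]
contact_force: [-0.9, 0.0, -1.5]
opening: 0.0179
grip_force: 40.0
```

Call:
{"method": "arm_command", "body": {
  "xyz": [
    [0,0,-0.2],
    [0,0,-0.2],
    [0,0,0]
  ],
  "spin": [0,0,0]
}}

```text
time: 7.35
tool_pos: [0.4903, 0.2446, 0.2018]
tool_rot: [3.142, -0.0, -0.049]
contact_force: [-0.3, -0.2, 1.9]
opening: 0.0177
grip_force: 40.0
```

Contact is at z 0.2018, as predicted. I'll release, rise and check the centring.

Call:
{"method": "arm_command", "body": {
  "xyz": [
    [0,0,0],
    [0,0,0],
    [0,0,0],
    [0,0,10],
    [0,0,20],
    [0,0,30],
    [0,0,30],
    [0,0,10],
    [0,0,0],
    [0,0,0]
  ],
  "spin": [0,0,0,0,0,0,0,0,0,0],
  "jaw": -0.2
}}

```text
time: 8.35
tool_pos: [0.49, 0.2445, 0.3008]
tool_rot: [3.141, 0.001, -0.049]
contact_force: [0.5, 0.7, 0.1]
opening: 0.0364
grip_force: 0.0
```

Run:
```python
from h import *
c=grab('wrist','pics/w3.png'); W=pts(c); o=observe();print(o['tool_pos'],o['tool_rot'],o['contact_force'],o['time'])
m=cluster(W,(.4,.2),(.6,.44),.010,.016);P=W[m]*1000
ys=np.arange(230,365,5);xs=np.array([[np.percentile(P[abs(P[:,1]-y)<3][:,0],f) for f in (1,99)] for y in ys]);print(xs.round(1).T)
print('edges fit',np.polyfit(ys,xs[:,1],1),np.polyfit(ys,xs[:,0],1))
lo,hi=(.44,.2),(.53,.35)
print('holder',rect(W,cluster(W,lo,hi,.017,.06)),'\n ribtop',rect(W,cluster(W,lo,hi,.046,.06)))
q=P[(P[:,0]>505)];print('near end',np.percentile(q[:,1],[0,.5,1]))
m=cluster(W,(.42,.33),(.56,.46),.042,.06);q=W[m]*1000
for x in range(475,525,10): 
    r=q[abs(q[:,0]-x)<4]; print(x,r[:,1].min().round(1) if len(r) else 0)
# pocket cheeks: bed floor seen just inside the mouth
cv2.imwrite('pics/w3c.png',cv2.resize(c['img'][100:300,60:360,::-1],None,fx=2.6,fy=2.6,interpolation=cv2.INTER_CUBIC))
```

```text
[0.48994692 0.24448293 0.3002742 ] [ 3.14064272e+00  2.22556667e-03 -4.86124384e-02] [ 0.18988476 -0.16634533 -0.42516785] 8.4
[[450.8 450.6 450.7 451.1 451.1 451.6 451.7 452.1 452.4 452.4 454.9 457.3
  456.4 454.9 453.6 454.  454.4 454.5 454.9 455.  455.8 456.  456.1 456.3
  456.3 457.  457.7]
 [529.1 529.6 529.9 530.2 530.4 530.7 530.9 531.1 531.4 531.6 531.9 532.1
  532.4 532.6 532.8 533.1 533.3 533.6 533.8 534.  534.1 534.4 534.7 534.8
  535.2 535.4 535.4]]
edges fit [4.77638406e-02 5.18448124e+02] [5.06658963e-02 4.39120448e+02]
holder (4215, array([494.1, 274.2,  28. ], dtype=float32), array([492.2, 280.4]), array([91.6, 44.3]), 87.2) 
 ribtop (836, array([491.7, 245.4,  52.5], dtype=float32), array([490.6, 245.6]), array([17.8, 30.1]), 87.81)
near end [216.78725862 218.03975527 219.03555549]
475 394.0
485 393.0
495 392.4
505 392.4
515 391.5
```

View pics/w3c.png

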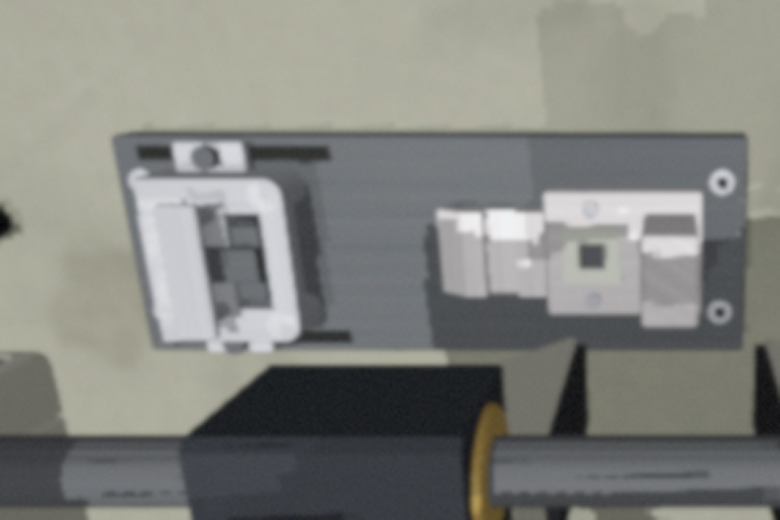

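The holder's centre is at 492.2 and the bed centreline at 492.0. The yaws are 87.2° and 87.2°, so it sits square in front of the mouth. Gripping it again.

Call:
{"method": "arm_command", "body": {
  "xyz": [
    [0,0,-20],
    [0,0,-30],
    [0,0,-30],
    [0,0,-15],
    [0,0,-4],
    [0,0,0],
    [0,0,0]
  ],
  "spin": [0,0,0,0,0,0,0]
}}

```text
time: 9.1
tool_pos: [0.4907, 0.2448, 0.2029]
tool_rot: [-3.141, -0.001, -0.049]
contact_force: [0.3, 0.5, 0.1]
opening: 0.0368
grip_force: 0.0
```

Call:
{"method": "arm_command", "body": {
  "xyz": [
    [0,0,0],
    [0,0,0],
    [0,0,0],
    [0,0,0],
    [0,0,0]
  ],
  "spin": [0,0,0,0,0],
  "jaw": -1,
  "squeeze": 40
}}

```text
time: 9.6
tool_pos: [0.4905, 0.2447, 0.2031]
tool_rot: [-3.141, -0.001, -0.049]
contact_force: [-0.8, -0.3, 4.8]
opening: 0.0177
grip_force: 40.0
```

Call:
{"method": "arm_command", "body": {
  "xyz": [
    [0.15,3,0],
    [0.25,5,0],
    [0.25,5,0],
    [0.25,5,0],
    [0.25,5,0],
    [0.25,5,0],
    [0.25,5,0],
    [0.15,3,0],
    [0.05,1,0],
    [0,0,0]
  ],
  "spin": [0,0,0,0,0,0,0,0,0,0]
}}

```text
time: 10.6
tool_pos: [0.4925, 0.2813, 0.2031]
tool_rot: [3.141, -0.001, -0.048]
contact_force: [-0.7, -3.5, 5.3]
opening: 0.0173
grip_force: 40.0
```

Call:
{"method": "arm_command", "body": {
  "xyz": [
    [0,0,0.4],
    [0.1,1.5,0],
    [0.1,1.5,0],
    [0.1,1.5,0],
    [0.1,1.5,0],
    [0.1,1.5,0],
    [0,0,0]
  ],
  "spin": [0,0,0,0,0,0,0]
}}

```text
time: 11.3
tool_pos: [0.4927, 0.2892, 0.2031]
tool_rot: [3.141, -0.0, -0.048]
contact_force: [-0.7, -3.5, 5.3]
opening: 0.0175
grip_force: 40.0
```

Call:
{"method": "arm_command", "body": {
  "xyz": [
    [0.05,1,0],
    [0.05,1,0],
    [0.05,1,0],
    [0.05,1,0],
    [0.05,1,0],
    [0.05,1,0]
  ],
  "spin": [0,0,0,0,0,0]
}}

```text
time: 11.9
tool_pos: [0.4931, 0.295, 0.2031]
tool_rot: [3.141, -0.0, -0.048]
contact_force: [-0.6, -4.4, 5.6]
opening: 0.0179
grip_force: 40.0
```

Call:
{"method": "arm_command", "body": {
  "xyz": [
    [0,0,0.4],
    [0,0,0.4],
    [0,0,0]
  ],
  "spin": [0,0,0]
}}

```text
time: 12.2
tool_pos: [0.4927, 0.2954, 0.2032]
tool_rot: [3.141, 0.001, -0.049]
contact_force: [0.2, -0.3, -1.4]
opening: 0.0177
grip_force: 40.0
```

```bash
python3 -c "
from h import *
o=observe();print({k:np.round(v,4) for k,v in o.items()})"
```

```text
{'time': np.float64(12.2), 'qpos': array([4.0650e-01, 6.5740e-01, 1.6142e+00, 5.0000e-04, 8.7110e-01,
       2.0255e+00]), 'qvel': array([-0.0006,  0.    ,  0.0003, -0.0032, -0.0004, -0.0011]), 'joint_efforts': array([-1.23300e-01, -5.33694e+01, -1.87918e+01, -1.77000e-02,
       -7.99000e-02,  4.40000e-03]), 'tool_pos': array([0.4927, 0.2954, 0.2032]), 'tool_rot': array([ 3.1414e+00,  1.1000e-03, -4.8500e-02]), 'contact_force': array([ 0.1783, -0.2969, -1.3933]), 'torque': array([0.0429, 0.0172, 0.0439]), 'grip_force': np.float64(39.9996), 'opening': np.float64(0.0177)}
```

Call:
{"method": "arm_command", "body": {
  "xyz": [
    [0,0,-0.3],
    [0.05,0.7,0],
    [0.03,0.7,0],
    [0.03,0.7,0],
    [0.03,0.7,0],
    [0.03,0.7,0]
  ],
  "spin": [0,0,0,0,0,0]
}}

```text
time: 12.8
tool_pos: [0.4932, 0.2987, 0.2034]
tool_rot: [3.142, 0.0, -0.049]
contact_force: [-1.1, 0.4, -2.3]
opening: 0.018
grip_force: 40.0
```

Call:
{"method": "arm_command", "body": {
  "xyz": [
    [0.03,0.7,0],
    [0.04,0.7,0],
    [0.03,0.7,0],
    [0.04,0.7,0]
  ],
  "spin": [0,0,0,0]
}}

```text
time: 13.2
tool_pos: [0.4933, 0.3015, 0.2035]
tool_rot: [3.141, 0.0, -0.049]
contact_force: [-0.2, 0.0, -1.8]
opening: 0.018
grip_force: 40.0
```

Call:
{"method": "arm_command", "body": {
  "xyz": [
    [0.03,0.7,0],
    [0.04,0.7,0],
    [0.03,0.7,0]
  ],
  "spin": [0,0,0]
}}

```text
time: 13.5
tool_pos: [0.4934, 0.3036, 0.2034]
tool_rot: [3.142, 0.0, -0.049]
contact_force: [0.0, -0.1, -2.2]
opening: 0.0173
grip_force: 40.0
```

Call:
{"method": "arm_command", "body": {
  "xyz": [
    [0,0,-0.3],
    [0.03,0.7,0],
    [0.03,0.7,0]
  ],
  "spin": [0,0,0]
}}

```text
time: 13.8
tool_pos: [0.4935, 0.3045, 0.2032]
tool_rot: [3.14, 0.0, -0.048]
contact_force: [-0.5, -6.8, 1.3]
opening: 0.0178
grip_force: 40.0
```

Call:
{"method": "arm_command", "body": {
  "xyz": [
    [0.03,0.7,0],
    [0.04,0.7,0],
    [0.03,0.7,0]
  ],
  "spin": [0,0,0]
}}

```text
time: 14.1
tool_pos: [0.4936, 0.3062, 0.2033]
tool_rot: [3.14, 0.001, -0.049]
contact_force: [-1.0, -7.1, 1.6]
opening: 0.0178
grip_force: 40.0
```

Call:
{"method": "arm_command", "body": {
  "xyz": [
    [0.03,0.7,0],
    [0.04,0.7,0],
    [0.03,0.7,0]
  ],
  "spin": [0,0,0]
}}

```text
time: 14.4
tool_pos: [0.4938, 0.308, 0.2033]
tool_rot: [3.139, 0.001, -0.049]
contact_force: [-0.7, -7.9, 2.9]
opening: 0.0176
grip_force: 40.0
```

Call:
{"method": "arm_command", "body": {
  "xyz": [
    [0.03,0.7,0],
    [0.04,0.7,0]
  ],
  "spin": [0,0]
}}

```text
time: 14.6
tool_pos: [0.4938, 0.3093, 0.2033]
tool_rot: [3.139, 0.001, -0.048]
contact_force: [0.1, -9.3, 3.2]
opening: 0.0179
grip_force: 40.0
```

Call:
{"method": "arm_command", "body": {
  "xyz": [
    [0.03,0.7,0],
    [0.04,0.7,0]
  ],
  "spin": [0,0]
}}

```text
time: 14.8
tool_pos: [0.4939, 0.3105, 0.2033]
tool_rot: [3.138, 0.001, -0.049]
contact_force: [-0.5, -11.0, 2.7]
opening: 0.018
grip_force: 40.0
```

Call:
{"method": "arm_command", "body": {
  "xyz": [
    [0.03,0.7,0],
    [0.04,0.7,0]
  ],
  "spin": [0,0]
}}

```text
time: 15.0
tool_pos: [0.494, 0.3118, 0.2033]
tool_rot: [3.138, 0.001, -0.048]
contact_force: [-0.3, -11.0, 3.7]
opening: 0.0179
grip_force: 40.0
```

Call:
{"method": "arm_command", "body": {
  "xyz": [
    [0.03,0.7,0],
    [0.04,0.7,0],
    [0.03,0.7,0]
  ],
  "spin": [0,0,0]
}}

```text
time: 15.3
tool_pos: [0.4941, 0.3141, 0.2033]
tool_rot: [3.139, 0.001, -0.049]
contact_force: [-1.0, -7.8, 2.7]
opening: 0.0179
grip_force: 40.0
```

Past the crest and riding on the ridge.

Call:
{"method": "arm_command", "body": {
  "xyz": [
    [0.03,0.7,0],
    [0.04,0.7,0],
    [0.03,0.7,0],
    [0.04,0.7,0]
  ],
  "spin": [0,0,0,0]
}}

```text
time: 15.7
tool_pos: [0.4942, 0.3173, 0.2033]
tool_rot: [3.139, 0.001, -0.049]
contact_force: [-0.7, -8.0, 1.6]
opening: 0.0179
grip_force: 40.0
```

Call:
{"method": "arm_command", "body": {
  "xyz": [
    [0.03,0.7,0],
    [0.04,0.7,0],
    [0.03,0.7,0]
  ],
  "spin": [0,0,0]
}}

```text
time: 16.0
tool_pos: [0.4943, 0.3194, 0.2033]
tool_rot: [3.139, 0.001, -0.049]
contact_force: [-1.3, -7.1, 2.4]
opening: 0.0179
grip_force: 40.0
```

Call:
{"method": "arm_command", "body": {
  "xyz": [
    [0.03,0.7,0],
    [0.04,0.7,0]
  ],
  "spin": [0,0]
}}

```text
time: 16.2
tool_pos: [0.4944, 0.3208, 0.2033]
tool_rot: [3.14, 0.001, -0.049]
contact_force: [-0.3, -6.6, 1.7]
opening: 0.0177
grip_force: 40.0
```

Now slower, feeling for the stop.

Call:
{"method": "arm_command", "body": {
  "xyz": [
    [0.02,0.5,0],
    [0.02,0.5,0]
  ],
  "spin": [0,0]
}}

```text
time: 16.4
tool_pos: [0.4944, 0.3222, 0.2032]
tool_rot: [3.141, 0.0, -0.049]
contact_force: [-0.3, -3.1, -0.5]
opening: 0.0179
grip_force: 40.0
```

Call:
{"method": "arm_command", "body": {
  "xyz": [
    [0.02,0.5,0],
    [0.02,0.5,0]
  ],
  "spin": [0,0]
}}

```text
time: 16.6
tool_pos: [0.4944, 0.3243, 0.2032]
tool_rot: [-3.14, -0.0, -0.049]
contact_force: [-0.3, 0.1, -0.7]
opening: 0.0178
grip_force: 40.0
```

Call:
{"method": "arm_command", "body": {
  "xyz": [
    [0.02,0.4,0],
    [0.02,0.4,0]
  ],
  "spin": [0,0]
}}

```text
time: 16.8
tool_pos: [0.4945, 0.3246, 0.2032]
tool_rot: [3.141, -0.0, -0.048]
contact_force: [-0.1, -2.3, -0.9]
opening: 0.0176
grip_force: 40.0
```

Call:
{"method": "arm_command", "body": {
  "xyz": [
    [0.02,0.4,0]
  ],
  "spin": [0]
}}

```text
time: 16.9
tool_pos: [0.4945, 0.3248, 0.2032]
tool_rot: [3.141, 0.0, -0.048]
contact_force: [-0.4, -3.5, 0.3]
opening: 0.0179
grip_force: 40.0
```

The roller has dropped into the groove, and the stop should be close.

Call:
{"method": "arm_command", "body": {
  "xyz": [
    [0.02,0.4,0]
  ],
  "spin": [0]
}}

```text
time: 17.0
tool_pos: [0.4945, 0.325, 0.2032]
tool_rot: [3.141, 0.0, -0.048]
contact_force: [0.2, -4.4, 0.5]
opening: 0.0177
grip_force: 40.0
```

Call:
{"method": "arm_command", "body": {
  "xyz": [
    [0.02,0.4,0]
  ],
  "spin": [0]
}}

```text
time: 17.1
tool_pos: [0.4945, 0.3254, 0.2032]
tool_rot: [3.141, 0.0, -0.049]
contact_force: [-0.2, -4.4, 1.9]
opening: 0.0179
grip_force: 40.0
```

Call:
{"method": "arm_command", "body": {
  "xyz": [
    [0.02,0.4,0]
  ],
  "spin": [0]
}}

```text
time: 17.2
tool_pos: [0.4945, 0.3259, 0.2032]
tool_rot: [3.141, 0.0, -0.049]
contact_force: [0.1, -7.2, 2.0]
opening: 0.0177
grip_force: 40.0
```

Call:
{"method": "arm_command", "body": {
  "xyz": [
    [0.01,0.3,0]
  ],
  "spin": [0]
}}

```text
time: 17.3
tool_pos: [0.4946, 0.326, 0.2032]
tool_rot: [3.14, 0.0, -0.049]
contact_force: [0.2, -7.2, 2.3]
opening: 0.0175
grip_force: 40.0
```

Call:
{"method": "arm_command", "body": {
  "xyz": [
    [0.01,0.3,0]
  ],
  "spin": [0]
}}

```text
time: 17.4
tool_pos: [0.4946, 0.3261, 0.2032]
tool_rot: [3.14, 0.0, -0.048]
contact_force: [-0.2, -9.3, 2.8]
opening: 0.0175
grip_force: 40.0
```

Call:
{"method": "arm_command", "body": {
  "xyz": [
    [0.01,0.3,0]
  ],
  "spin": [0]
}}

```text
time: 17.5
tool_pos: [0.4946, 0.3261, 0.2032]
tool_rot: [3.139, 0.001, -0.048]
contact_force: [-0.0, -9.5, 2.7]
opening: 0.0178
grip_force: 40.0
```

Call:
{"method": "arm_command", "body": {
  "xyz": [
    [0.01,0.3,0],
    [0,0,0]
  ],
  "spin": [0,0]
}}

```text
time: 17.7
tool_pos: [0.4946, 0.3262, 0.2033]
tool_rot: [3.139, 0.001, -0.049]
contact_force: [0.1, -9.9, 2.7]
opening: 0.0179
grip_force: 40.0
```

Call:
{"method": "arm_command", "body": {
  "xyz": [
    [0,0.2,0],
    [0,0,0]
  ],
  "spin": [0,0]
}}

```text
time: 17.9
tool_pos: [0.4946, 0.3263, 0.2032]
tool_rot: [3.139, 0.001, -0.049]
contact_force: [0.4, -10.7, 4.3]
opening: 0.0172
grip_force: 40.0
```

Call:
{"method": "arm_command", "body": {
  "xyz": [
    [0.01,0.3,0],
    [0,0,0]
  ],
  "spin": [0,0]
}}

```text
time: 18.1
tool_pos: [0.4947, 0.3264, 0.2033]
tool_rot: [3.138, 0.001, -0.049]
contact_force: [0.9, -12.8, 4.1]
opening: 0.0178
grip_force: 40.0
```

Call:
{"method": "arm_command", "body": {
  "xyz": [
    [0,0.2,0],
    [0,0,0]
  ],
  "spin": [0,0]
}}

```text
time: 18.3
tool_pos: [0.4947, 0.3264, 0.2033]
tool_rot: [3.138, 0.001, -0.049]
contact_force: [-0.3, -12.8, 5.0]
opening: 0.0179
grip_force: 40.0
```

Call:
{"method": "arm_command", "body": {
  "xyz": [
    [0,0.3,0],
    [0,0,0],
    [0,0,0],
    [0,0,0]
  ],
  "spin": [0,0,0,0]
}}

```text
time: 18.7
tool_pos: [0.4947, 0.3265, 0.2033]
tool_rot: [3.138, 0.001, -0.049]
contact_force: [-0.6, -14.3, 5.6]
opening: 0.0175
grip_force: 40.0
```

Call:
{"method": "arm_command", "body": {
  "xyz": [
    [0,0,0],
    [0,0,0],
    [0,0,0]
  ],
  "spin": [0,0,0]
}}

```text
time: 19.0
tool_pos: [0.4947, 0.3265, 0.2033]
tool_rot: [3.138, 0.001, -0.049]
contact_force: [-1.2, -13.7, 4.9]
opening: 0.0178
grip_force: 40.0
```

Run:
```python
from h import *
c=grab('side'); cv2.imwrite('pics/s4.png',cv2.resize(c['img'][240:360,280:400,::-1],None,fx=5,fy=5,interpolation=cv2.INTER_CUBIC))
```

```text
(no output)
```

View pics/s4.png

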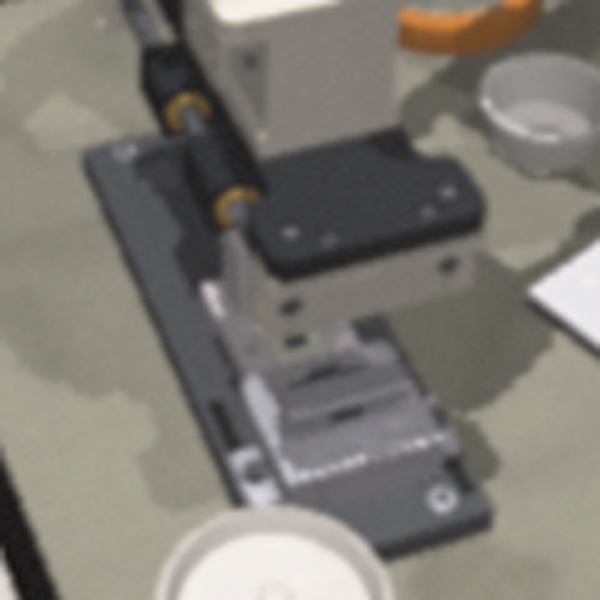

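The crop shows the holder in the mouth with its plate right up to the head, at about (330,340), and the bedding push has been held. I'll relieve the push, open a little and rise.

Call:
{"method": "arm_command", "body": {
  "xyz": [
    [0,-0.8,0],
    [0,-0.6,0],
    [0,-0.2,0]
  ],
  "spin": [0,0,0]
}}

```text
time: 19.35
tool_pos: [0.4946, 0.326, 0.2032]
tool_rot: [3.14, 0.001, -0.049]
contact_force: [0.1, -6.4, 2.1]
opening: 0.0177
grip_force: 40.0
```

Call:
{"method": "arm_command", "body": {
  "xyz": [
    [0,0,0],
    [0,0,0],
    [0,0,0],
    [0,0,0],
    [0,0,5],
    [0,0,10],
    [0,0,20],
    [0,0,30],
    [0,0,30],
    [0,0,5],
    [0,0,0],
    [0,0,0]
  ],
  "spin": [0,0,0,0,0,0,0,0,0,0,0,0],
  "jaw": -0.3
}}

```text
time: 20.55
tool_pos: [0.4942, 0.3266, 0.3025]
tool_rot: [3.141, 0.001, -0.049]
contact_force: [0.2, -0.1, 0.6]
opening: 0.0317
grip_force: 0.0
```

Run:
```python
from h import *
c=grab('wrist'); W=pts(c); o=observe();print(o['tool_pos'],o['contact_force'],o['time'])
lo,hi=(.44,.28),(.54,.366)
print('plate+rib',rect(W,cluster(W,lo,hi,.017,.06)),'\nribtop',rect(W,cluster(W,lo,hi,.046,.06)))
m=cluster(W,(.4,.2),(.6,.44),.010,.016);P=W[m]*1000
print([np.percentile(P[abs(P[:,1]-y)<3][:,0],(1,99)).round(1) for y in (290,300)])
cv2.imwrite('pics/w5.png',cv2.resize(c['img'][100:300,150:450,::-1],None,fx=2.6,fy=2.6,interpolation=cv2.INTER_CUBIC))
```

```text
[0.49419999 0.32655631 0.30204462] [-0.01252779  0.04828798 -0.7305677 ] 20.6
plate+rib (2724, array([498.5, 340. ,  31.6], dtype=float32), array([495.6, 341.2]), array([50.8, 43.4]), 87.8) 
ribtop (797, array([495.6, 326.4,  52.5], dtype=float32), array([494.7, 326.3]), array([17.3, 29.7]), 86.88)
[array([456.7, 532.2]), array([456.3, 532.7])]
```

View pics/w5.png

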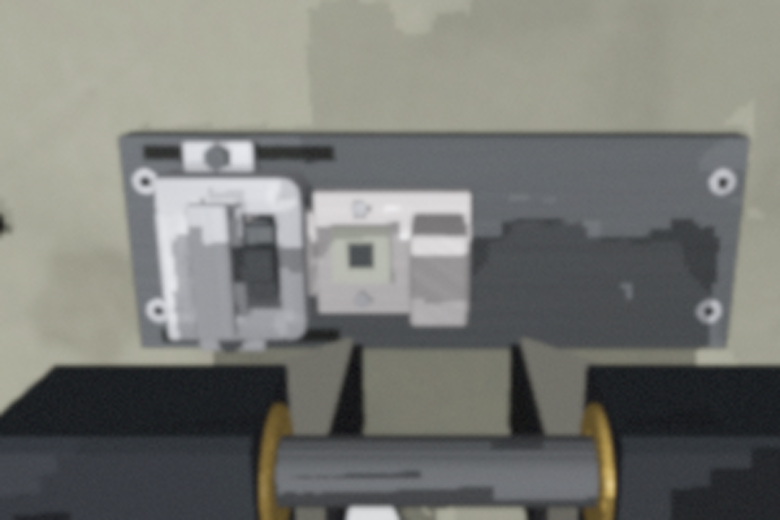

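The holder sits square in the mouth with a gap of about 2.5 mm between its plate and the head, which is what the dimensions give at home. The gripper is clear, so I'm handing in.

```bash
python3 -c "
from cell import *
print(hand_in())"
```

```text
the job is handed in; nothing more can be done
None
```

I loaded the holder into the clamp and handed the job in at about 20.6 s; the hand-in returned no verdict. The roller dropped into the groove, I held a push of about 14 N against the back stop for 0.6 s, and then let go. I did not touch the other things on the bench.

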